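Take the setting gauge off its barbed hook

ROBOT

A 6-joint arm with a two-finger parallel gripper is mounted at the origin on a cart in front of the work surface, level with it; the furniture and walls round the work are solid. World frame = base frame: x ahead of the robot, y to its left, z up, the work surface at z = 0. Lengths are in mm, angles in degrees, forces in N, time in s.
With the tool pointing down it reaches from about 300 to 850 mm from the base axis. Payload 4.2 kg.
Tool frame: the origin (TCP) lies midway between the tips of the shut fingers; the grasp point (between the pads) lies 19 mm behind it (env.grip_point_offset is the distance from the TCP to the grasp point, in mm); z points along the fingers, x is the direction in which the jaws open and shut, and the axes are right-handed (so a half turn about z gives the same grasp; the last joint's range is limited). The gripper opens to 91 mm and grips with 3 to 60 N. Pads are 32 mm wide; open, the fingers measure 118 mm over their backs; the gripper's body (76 mm by 178 mm) begins 60 mm behind the grasp point.
Start: joints at [-70.474, 18.312, 89.639, -0, 72.044, -1.146], TCP at [202.992, -537.994, 213.976] pointing down, gripper open.
Joint ranges: [-177.97, 177.97], [-48.28, 115.42], [12.27, 149.76], [-77.06, 257.06], [2.81, 150.46], [-146.56, 146.56]. Speed limits (degrees/s): [147.25, 147.25, 180, 180, 180, 180].

INTERFACE

Orientations are given as [roll, pitch, yaw] about the fixed x, y, z axes, in that order (R = Rz(yaw) Ry(pitch) Rx(roll)).
In Python, from workcell import env gives the robot as it stands.
- The arm moves only by the shell command python3 -m pendant 'ROWS' [FORCE]. ROWS is JSON, a list of rows, each an object with "xyz": the shift along the tool's x, y, z in m, a list of three; "roll": the turn about the tool's z in degrees; "jaw": the closure, from 0 (fully open) to 1 (shut). A call has exactly 8 rows; each row is the pose to reach, as a shift and turn from the pose commanded when the call began, along the tool's axes at that moment; what a row does not reach only later rows make up. A row lasts 1/8 s, in which the tool goes at most 62.5 mm and 10.7 degrees, less where a joint would pass 70% of its speed; a pose out of reach is approached as far as the arm can. A call with a gripper value outside its range is refused whole. The fingers move at their own pace and stop on an object; FORCE is the grip in N (left out, the last holds). Time passes only in rows, so rows that repeat a pose let the fingers close, or fill a call up. It gives the time, the measured TCP pose, the force and the opening at its end, in the units of the state.
- env.state(): the state, without advancing time (a new reading comes with each control period).
- env.grab_frame(name): name is "scene" or "top" or "wrist"; returns (picture, depth): 400x640x3 uint8, blue, green, red; 400x640 float32, mm along the optical axis (not along the pixel's ray), 0 where there is no reading.
- env.camera_params(name): a dict with "camera_matrix" (3x3 intrinsics, pixels), "D" ([k1, k2, p1, p2, k3] as OpenCV has them; the pictures are not rectified), "cam_to_world" (4x4, takes a point from camera to world coordinates); the wrist camera has in their place "hand_eye" (4x4, takes a point from camera to tool coordinates, whose origin is the TCP and whose axes are the tool frame's). Camera axes: x right, y up, looking along -z (the intrinsics and any distortion apply to the point x, -y, -z); pixel columns grow to the right and rows downward; lengths in mm; the calibration is good to about 2 mm. A picture is of the moment at which its call begins: read the wrist's pose just before it. camera_params takes no time and is no camera call.
- env.job_done(): hands the job in, once; it reports no verdict.
The state is a dict: "time_s": time; "qpos": joint angles; "qvel": joint speeds; "effort": joint torques, N m; "ee_pos": TCP position; "ee_rot": TCP orientation; "force": force on the tool from outside, world axes, zero at the start; "torque": the same for the moment, N m; "gripper_width": finger opening in mm.
Only numpy, scipy, OpenCV 4.12 (cv2) and the standard library are available. Lean on these libraries where they do the work, as an engineer would, in place of code of your own. Each camera call takes 0.05 s, during which the arm holds its last target. There are 200 camera calls.

TASK

The flat metal setting gauge hangs by its window on the barbed hook of the small stand. Take it by its orange grip, raise it, tilt it and ease it back over the barb without forcing it against the hook, then stand it upright, fully down, in the slot of the grey block and let go. Leave the brass weight, the steel roller and the dropper bottle where they are.

Things in the scene. Friction and masses are not known exactly. Their poses are not given: they have to be found in the camera images.
- stand: Fixed stand: dark base 80 x 90 x 12 mm, post of 14 mm diameter, blue clamp 26 x 30 x 26 mm centred 150 mm up. Origin: foot of the post axis on the desk, z up. A steel hook rod, 7 mm in diameter, runs level through the clamp to the stand's own -y, axis 150 mm up. Its reach is NOT measured: the level part ends in a bend 75 to 135 mm from the post axis, to be felt or seen. The rod does not slip.
- stand_clamp (a point): Centre of the blue clamp, on the rod's axis. Axes as the stand. Rod shape: from the bend it climbs straight outward, 35 degrees above level, for 28 mm. At that tip a barb 5 mm thick turns back inward: its round point's centre lies 15 mm from the bend along the climbing rod and 10 mm square above its axis. So rod and barb span 3.5 mm below to 12.5 mm above the climbing axis.
- plate_grip (a point): Centre of the orange grip (36 mm wide, 12 thick, 34 high) at the top of the loose setting gauge: aluminium plate 8 mm thick, 60 wide, 135.5 high, about 0.16 kg. Site axes: x along its width, y through its thickness, z up along it. At the start it hangs upright on the level rod, thickness along the rod, 45 to 57 mm from the post axis. This point is 118.5 mm above the lower edge.
- plate_eye (a point): Centre of the gauge's window (26 mm wide, 18.5 mm high), 54.25 mm below the grip centre. Same axes. The window's upper edge rests on the rod. Upright, the window cannot pass the barb; tilted 35 degrees, grip leaning toward the post and so square to the climbing rod, it passes with 2.5 mm to spare in all. Gauge against stand is to stay below 15 N.
- plate_foot (a point): Middle of the gauge's lower edge, 64.25 mm below the window's centre. Same axes.
- rack: Fixed grey block 95 x 50 x 34 mm with one blind slot in its top for the gauge. Origin: centre of the underside on the desk, x along the slot, z up. The slot is central, 64.5 mm long (x), 11.5 mm wide (y), 24 mm deep (floor 10 mm above the desk), mouth chamfered by 2 mm. The gauge (60 x 8 mm section) stands in it either way round.
- weight_1: Brass knob weight, 38 mm wide, 60 mm high, loose. Origin: centre of its underside.
- roller_1: Upright steel roller, 20 mm in diameter, 60 mm high, loose. Origin: centre of its underside.
- oil_dropper: Brown dropper bottle with black cap, 33 mm wide, 102 mm high, loose. Origin: centre of its underside.
There are look-alikes about, which are no part of the job. Leave any blue look-alike of the part that bears plate_grip alone.

How it is judged (in metres and radians):
On the way:
1. the gauge is off the hook, its window more than 180 mm from the post (horizontal distance between plate_eye and stand above 0.18 m), for 0.1 s.
At the end, for the whole second after the job is handed in: The gauge stands in the slot of the grey block, orange grip up: lower edge at most 4 mm above the slot floor and within 7 mm of the slot's middle, upright within 0.2 rad, along the slot, at rest and released (horizontal distance between plate_foot and rack below 0.007 m and z of plate_foot in the frame of rack below 0.014 m and angle between plate_foot's own z axis and vertical below 0.2 rad and angle between the x axis of plate_foot and the x axis of rack, either way round below 0.2 rad and linear speed of plate below 0.02 m/s); the robot touches nothing.
It fails at once if the gauge is forced against the hook or stand (over 15 N) (contact force between plate and stand above 15 N).
It fails at once if the brass weight is pushed more than 20 mm (distance of weight_1 from where it was at the start of the episode above 0.02 m).
It fails at once if the steel roller is pushed more than 20 mm (distance of roller_1 from where it was at the start of the episode above 0.02 m).
It fails at once if the dropper bottle is pushed more than 20 mm (distance of oil_dropper from where it was at the start of the episode above 0.02 m).
It also fails if it takes over 69 s, if anything falls off the work surface, if the arm or the gripper's body presses on something with over 40 N, if the wrist force passes 120 N, or if a joint passes its speed limit or range.

## Working session

There is one attempt and no reset: what is moved stays moved. The work goes in short steps, Python scripts to look and compute and a shell command to move; the robot and the scene stay as the last step left them, time stands still between calls to the robot, and variables do not carry over. Pictures are saved under pics/ and viewed, about 8 in all and at most 12, crops included, and the job is handed in when it is done.

```bash
ls; mkdir -p pics
python3 - <<'E'
from workcell import env
import cv2,numpy as np
np.set_printoptions(precision=2,suppress=True)
for n in ("scene","top"):
    p,d=env.grab_frame(n); cv2.imwrite(f"pics/{n}0.png",p); np.savez(f"{n}0.npz",p=p,d=d)
    c=env.camera_params(n); print(n,c)
print(env.state(), env.grip_point_offset)
E
```

```text
pics
scene {'camera_matrix': array([[428.06,   0.  , 321.89],
       [  0.  , 428.06, 197.55],
       [  0.  ,   0.  ,   1.  ]]), 'D': array([-0.07,  0.  ,  0.  ,  0.  ,  0.  ]), 'cam_to_world': array([[ -0.78,   0.47,  -0.42, 136.27],
       [ -0.63,  -0.57,   0.52, 416.35],
       [  0.01,   0.67,   0.74, 769.38],
       [  0.  ,   0.  ,   0.  ,   1.  ]])}
top {'camera_matrix': array([[456.23,   0.  , 319.46],
       [  0.  , 456.23, 204.39],
       [  0.  ,   0.  ,   1.  ]]), 'D': array([-0.07,  0.  ,  0.  ,  0.  ,  0.  ]), 'cam_to_world': array([[   0.02,    0.99,   -0.11,  347.77],
       [  -1.  ,    0.02,   -0.01,  -72.77],
       [  -0.01,    0.11,    0.99, 1209.34],
       [   0.  ,    0.  ,    0.  ,    1.  ]])}
{'time_s': 0.1, 'qpos': array([-70.47,  18.35,  89.7 ,  -0.  ,  72.05,  -1.14]), 'qvel': array([ 0.03, -0.07, -0.19, -0.01, -0.12, -0.04]), 'effort': array([ -0.  , -41.33, -23.25,   0.07,   0.04,  -0.  ]), 'ee_pos': array([ 202.84, -537.56,  213.21]), 'ee_rot': array([-180.  ,    0.09,  -69.33]), 'force': array([0.24, 0.14, 0.05]), 'torque': array([ 0.05, -0.04, -0.03]), 'gripper_width': 91.32182519414535} 18.8
```

View pics/scene0.png

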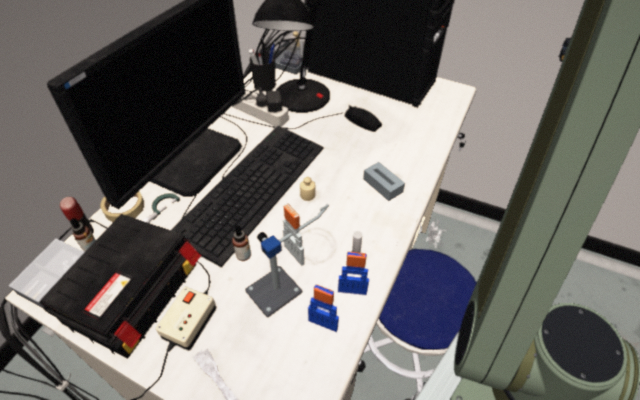

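View pics/top0.png

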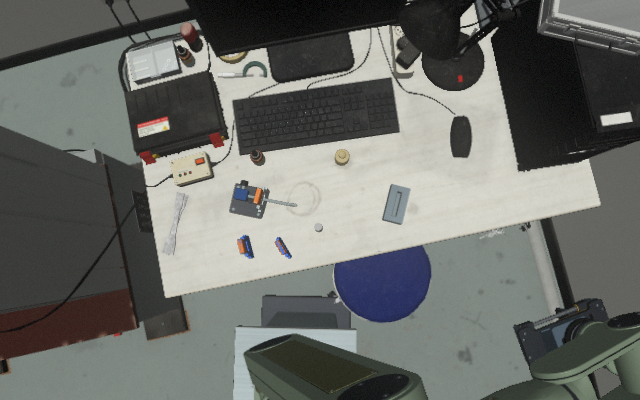

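Named candidates with an orange grip, as scene pixels:
- (291,215): grey plate hanging on the rod beside the blue clamp. This is the gauge.
- (353,262) and (323,295): both with blue bodies standing on the desk, so look-alikes to leave alone.

The stand clamp is at (271,245), the rod tip at (325,207), and the grey block at (384,180). In the top view the clamp is at (242,195), the grip at (259,197), the rod tip at (296,206) and the block at (396,204).

```bash
cat > h.py <<'E'
import cv2,numpy as np
from workcell import env
np.set_printoptions(precision=1,suppress=True)
def ray(n,uv,T=None):
    c=env.camera_params(n)
    u=cv2.undistortPoints(np.array(uv,float).reshape(-1,1,2),c["camera_matrix"],c["D"])[:,0]
    T=c["cam_to_world"] if T is None else T
    v=np.c_[u[:,0],-u[:,1],-np.ones(len(u))]
    return T[:3,3],v@T[:3,:3].T
def onz(n,uv,z,T=None):
    o,v=ray(n,uv,T); return o+v*((z-o[2])/v[:,2])[:,None]
def cross2(n1,a,n2,b,T1=None,T2=None):
    o1,v1=ray(n1,[a],T1);o2,v2=ray(n2,[b],T2)
    s=np.linalg.lstsq(np.c_[v1[0],-v2[0]],o2-o1,rcond=None)[0]
    p,q=o1+s[0]*v1[0],o2+s[1]*v2[0]; return (p+q)/2,np.linalg.norm(p-q)
def cloud(n,d,T=None):
    h,w=d.shape; g=np.stack(np.meshgrid(np.arange(w),np.arange(h)),-1).reshape(-1,2)
    o,v=ray(n,g,T); return (o+v*d.reshape(-1,1)).reshape(h,w,3)
def blobs(p,lo,hi,amin=15):
    m=cv2.inRange(cv2.cvtColor(p,cv2.COLOR_BGR2HSV),lo,hi)
    k,l,s,c=cv2.connectedComponentsWithStats(m); return [(l==i,s[i],c[i]) for i in range(1,k) if s[i][4]>=amin]
E
python3 - <<'E'
from h import *
crops=[]
for n,(x,y,w,h) in (("scene",(220,160,200,150)),("top",(220,140,200,120))):
    z=np.load(f"{n}0.npz"); p,d=z["p"],z["d"]; X=cloud(n,d)
    for nm,lo,hi in (("orange",(5,150,120),(18,255,255)),("blue",(100,120,40),(125,255,255))):
        for m,s,c in blobs(p,lo,hi):
            if x<c[0]<x+w and y<c[1]<y+h:
                q=X[m&(d>0)]; print(n,nm,c,s[:5],"med",np.median(q,0),"top",np.percentile(q[:,2],95))
    for lab,uv in (("rodtip",(325,207) if n=="scene" else (296,206)),("weight",(307,183) if n=="scene" else (342,155)),("roller",(357,236) if n=="scene" else (319,227)),("bottle",(239,230) if n=="scene" else (257,155)),("block",(384,180) if n=="scene" else (396,204))):
        print(n,lab,X[uv[1],uv[0]])
    # block top
    sel=(abs(X[...,2]-34)<5); sel&=np.indices(sel.shape)[1]>(355 if n=="scene" else 370); sel&=np.indices(sel.shape)[1]<(410 if n=="scene" else 420)
    ys,xs=np.nonzero(sel); print(n,"blk",len(xs), cv2.minAreaRect(X[sel][:,:2].astype(np.float32)) if len(xs) else 0)
    crops.append(cv2.resize(p[y:y+h,x:x+w],(800,h*4) if 0 else (600,h*3),interpolation=cv2.INTER_CUBIC))
cv2.imwrite("pics/crop1.png",cv2.resize(np.vstack(crops),None,fx=.74,fy=.74))
print(cross2("scene",(325,207),"top",(296,206)))
print(cross2("scene",(291,206),"top",(259,197)))
E
```

```text
scene orange [291.6 218.7] [285 208  14  21 149] med [463.3  86.4 203. ] top 215.0300790158871
scene orange [355.9 260.6] [347 254  18  13 174] med [357.2  38.6 123. ] top 135.2775809666676
scene orange [323.  296.1] [315 289  18  15 159] med [357.4 132.4 124.4] top 134.41488277860245
scene blue [270.7 246.1] [262 236  18  22 263] med [475.2 130.8 161.8] top 164.7281846002556
scene blue [353.3 280.6] [339 267  30  27 624] med [358.2  37.   48.8] top 92.93944280050728
scene blue [324.7 289.5] [316 286  17   8  31] med [358.8 126.2 135.3] top 137.07023036314567
scene rodtip [457.3   4.4 166.1]
scene weight [ 597.8 -105.3   50.6]
scene roller [412.7 -48.2  60.5]
scene bottle [588.  112.8  96.4]
scene block [ 472.1 -243.8   34. ]
scene blk 929 ((502.20526123046875, -303.5328674316406), (158.42471313476562, 726.8173828125), 35.948062896728516)
top orange [256.9 195.7] [253 189   8  15  59] med [468.8  78.6 214.6] top 217.32558213339703
top orange [241.8 247.7] [240 243   4   9  21] med [354.4 122.3 135.4] top 138.8892070526478
top blue [240.4 193.7] [234 188  14  12 119] med [479.4 125.4 162.5] top 165.7546290626907
top blue [246.9 245.9] [245 241   5  11  18] med [361.5 124.1  54. ] top 63.042637947926515
top blue [281.4 249.5] [279 245   5   9  16] med [353.   28.6 134.1] top 136.906088725784
top blue [247.5 254.9] [245 253   6   5  17] med [337.9 117.9  80.5] top 89.2299681199423
top rodtip [452.9  -5.1 169.3]
top weight [ 598.2 -112.6   57.4]
top roller [412.1 -57.3  55.5]
top bottle [590.  103.2  77.5]
top block [ 479.3 -258.8   10.8]
top blk 698 ((698.2716064453125, -242.09976196289062), (110.52980041503906, 539.71826171875), 88.32598114013672)
(array([457.5,  -2.3, 158.7]), np.float64(8.197655370557051))
(array([469.5,  75.5, 221.6]), np.float64(8.767940485495677))
```

View pics/crop1.png

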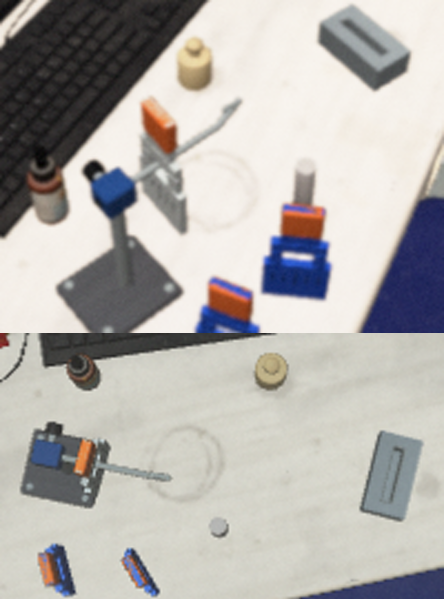

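The crop confirms it. The gauge is the grey plate with the orange grip on the rod, and the two blue-bodied parts are the look-alikes. The tool only rolls about the vertical, so I'll grip the gauge lightly across its width and let it pivot passively to tilt. First I move above it for a wrist view.

```bash
cat >> h.py <<'E'
from scipy.spatial.transform import Rotation as Ro
def toolT():
    s=env.state(); T=np.eye(4); T[:3,:3]=Ro.from_euler("xyz",s["ee_rot"],degrees=True).as_matrix(); T[:3,3]=s["ee_pos"]; return T
def go(p,yaw=None):
    T=toolT(); print("shift m",(T[:3,:3].T@(np.array(p)-T[:3,3])/1000).round(4),"roll",None if yaw is None else -((yaw-env.state()["ee_rot"][2]+90)%180-90))
E
python3 - <<'E'
from h import *
print(env.camera_params("wrist"))
go([440,60,330],-10.7); go([203,-538,330])
E
```

```text
{'camera_matrix': array([[358.2,   0. , 322.4],
       [  0. , 358.2, 201.7],
       [  0. ,   0. ,   1. ]]), 'D': array([-0.,  0.,  0.,  0.,  0.]), 'hand_eye': array([[   1. ,   -0. ,    0. ,    0.9],
       [  -0. ,   -1. ,   -0.2,  -65.6],
       [   0. ,    0.2,   -1. , -170.7],
       [   0. ,    0. ,    0. ,    1. ]])}
shift m [-0.5 -0.4 -0.1] roll -58.628499362998866
shift m [ 0.   0.  -0.1] roll None
```

```bash
sed -i 's/precision=1/precision=4/' h.py
python3 - <<'E'
from h import *
go([455,40,330],-10.7)
E
```

```text
shift m [-0.4515 -0.4398 -0.1161] roll -58.628499362998866
```

```bash
python3 -m pendant '[{"xyz":[-0.03,-0.03,-0.02],"roll":-7,"jaw":0},{"xyz":[-0.065,-0.065,-0.04],"roll":-14,"jaw":0},{"xyz":[-0.10,-0.10,-0.06],"roll":-21,"jaw":0},{"xyz":[-0.135,-0.135,-0.08],"roll":-28,"jaw":0},{"xyz":[-0.17,-0.17,-0.095],"roll":-35,"jaw":0},{"xyz":[-0.205,-0.205,-0.105],"roll":-43,"jaw":0},{"xyz":[-0.24,-0.24,-0.115],"roll":-51,"jaw":0},{"xyz":[-0.275,-0.275,-0.116],"roll":-58.6,"jaw":0}]'; python3 -c "
from h import *
go([455,40,330],-10.7)"
```

```text
time_s: 1.1
ee_pos: [363.8, -182.2, 330.5]
ee_rot: [180.0, -0.1, -10.5]
force: [1.2, -0.1, -0.5]
gripper_width: 91.1
shift m [ 0.0493 -0.2351  0.0005] roll 0.20850078403432803
```

```bash
python3 -m pendant '[{"xyz":[0.01,-0.035,0],"roll":0,"jaw":0},{"xyz":[0.02,-0.08,0],"roll":0,"jaw":0},{"xyz":[0.03,-0.125,0],"roll":0,"jaw":0},{"xyz":[0.04,-0.17,0],"roll":0,"jaw":0},{"xyz":[0.05,-0.21,0],"roll":0,"jaw":0},{"xyz":[0.05,-0.235,0],"roll":0,"jaw":0},{"xyz":[0.05,-0.235,0],"roll":0,"jaw":0},{"xyz":[0.05,-0.235,0],"roll":0,"jaw":0}]'
python3 - <<'E'
from h import *
T=toolT(); p,d=env.grab_frame("wrist"); cv2.imwrite("pics/w1.png",p)
W=T@env.camera_params("wrist")["hand_eye"]; np.savez("w1.npz",p=p,d=d,W=W)
X=cloud("wrist",d,W)
for nm,lo,hi in (("orange",(5,150,100),(18,255,255)),("blue",(100,120,40),(125,255,255))):
    for m,s,c in blobs(p,lo,hi,60):
        q=X[m&(d>0)]; t=np.percentile(q[:,2],97); tp=q[q[:,2]>t-5]; print(nm,c,s,"ztop",t,cv2.minAreaRect(tp[:,:2].astype(np.float32)),np.median(q,0))
E
```

```text
time_s: 2.1
ee_pos: [455.7, 37.4, 329.7]
ee_rot: [180.0, 0.0, -10.7]
force: [-0.2, 0.2, -0.0]
gripper_width: 91.1
orange [213.496  111.4343] [197 101  37  22 373] ztop 136.80341263508575 ((361.18060302734375, 125.5736083984375), (30.501367568969727, 11.166485786437988), 17.711631774902344) [362.2047 125.5007 135.1701]
orange [332.1167 136.1083] [311 134  40   5 120] ztop 215.42817615963543 ((471.65924072265625, 84.0866928100586), (2.158378839492798, 30.828569412231445), 76.0201187133789) [473.7153  83.8899 213.7539]
orange [333.191  146.7697] [313 144  37   7 178] ztop 216.55795081258486 ((470.734130859375, 76.42686462402344), (4.913680553436279, 28.692859649658203), 77.07101440429688) [472.8273  75.9359 214.9553]
orange [236.8171 197.7317] [226 192  20  13  82] ztop 137.0491943977245 ((362.2928771972656, 33.990421295166016), (22.73822784423828, 7.325448513031006), 24.96991539001465) [365.9486  35.23   135.3722]
blue [330.4743  85.6353] [317  69  28  34 913] ztop 164.4089646613729 ((480.49200439453125, 125.7503890991211), (29.00410270690918, 24.666593551635742), 79.09719848632812) [480.408  125.7274 162.8712]
blue [238.1742 110.0506] [212  99  47  26 356] ztop 88.81959333900525 ((369.922119140625, 128.11907958984375), (29.227420806884766, 7.106703758239746), 17.371702194213867) [375.8932 126.5633  55.4895]
blue [259.4636 175.2091] [250 165  21  20 110] ztop 93.67978659937444 ((376.60650634765625, 43.00291061401367), (6.799060344696045, 4.017524719238281), 19.232261657714844) [380.4285  46.3562  77.8428]
blue [235.4783 245.9006] [231 233  13  22 161] ztop 330.80985666783863 ((411.74615478515625, 48.03537368774414), (10.475892066955566, 0.612040638923645), 79.01122283935547) [ 202.3836 -164.375  -324.5185]
blue [252.6271 308.0361] [ 222  289   62   43 1577] ztop -321.5948869056794 ((262.05523681640625, -170.12435913085938), (471.2047119140625, 156.33929443359375), 72.18576049804688) [ 205.5307 -333.7189 -324.3643]
```

View pics/w1.png

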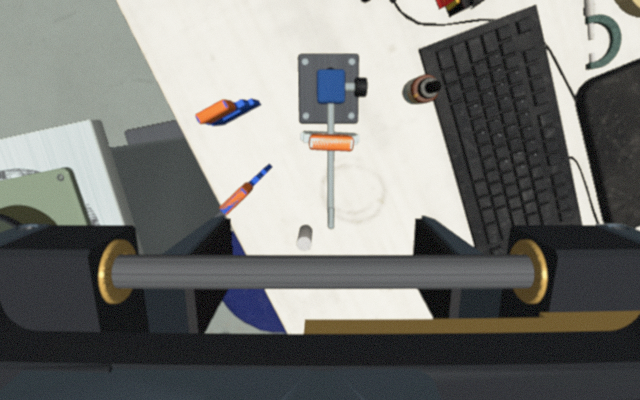

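The wrist view shows the clamp at (330,86), the grip at (332,142) and the rod running to its tip at (331,228). The rod is square with the tool, so yaw is fine. Next: the rod's height profile to find the bend, and the block in the top view.

Run:
```python
from h import *
z=np.load("w1.npz"); p,d,W=z["p"],z["d"],z["W"]; X=cloud("wrist",d,W)
c0=np.array([480.4,125.7]); a=np.radians(-90-10.8); u=np.array([np.cos(a),np.sin(a)]); w=np.array([-u[1],u[0]])
for r in range(152,234,2):
    q=X[r,326:338]; q=q[q[:,2]>120]
    if len(q): t=q[q[:,2].argmax()]; print(r,len(q),"s %.1f lat %.1f z %.1f"%((t[:2]-c0)@u,(np.median(q[:,:2],0)-c0)@w,t[2]))
z=np.load("top0.npz"); p,d=z["p"],z["d"]
g=cv2.cvtColor(p,cv2.COLOR_BGR2HSV); 
m=cv2.inRange(p,(100,90,80),(150,140,125))[175:235,375:420]
b=cv2.connectedComponentsWithStats(cv2.inRange(cv2.cvtColor(p,cv2.COLOR_BGR2HSV),(85,30,60),(120,255,255)))
for i in range(1,b[0]):
    if b[2][i][4]>200 and 375<b[3][i][0]<415 and 150<b[3][i][1]<240:
        ct=np.argwhere(b[1]==i)[:,::-1]; P=onz("top",ct,34)
        print(b[2][i],b[3][i],cv2.minAreaRect(P[:,:2].astype(np.float32)))
```

```text
152 7 s 60.7 lat 0.1 z 153.7
154 7 s 62.6 lat 0.1 z 153.9
156 7 s 64.6 lat 0.1 z 153.3
158 7 s 66.4 lat 0.1 z 154.3
160 7 s 68.4 lat 0.1 z 154.2
162 7 s 70.4 lat 0.1 z 153.7
164 7 s 72.3 lat 0.1 z 153.9
166 7 s 74.2 lat 0.1 z 154.3
168 7 s 76.2 lat 0.2 z 154.2
170 7 s 78.2 lat 0.2 z 153.8
172 7 s 80.3 lat 0.2 z 153.1
174 7 s 82.2 lat 0.2 z 153.5
176 7 s 26.5 lat 1.2 z 500.4
178 7 s 86.1 lat 0.2 z 153.8
180 7 s 87.9 lat 0.2 z 154.8
182 7 s 90.0 lat 0.3 z 154.0
184 7 s 92.1 lat 0.3 z 153.6
186 7 s 94.1 lat 0.3 z 153.5
188 7 s 96.3 lat 0.3 z 152.8
190 7 s 98.0 lat 0.3 z 154.2
192 7 s 100.1 lat 0.3 z 153.7
194 7 s 102.1 lat 0.4 z 154.0
196 7 s 104.0 lat 0.4 z 154.6
198 7 s 106.1 lat 0.4 z 154.1
200 7 s 108.1 lat 0.4 z 154.2
202 7 s 109.7 lat 0.3 z 156.1
204 7 s 111.5 lat 0.4 z 157.1
206 7 s 113.0 lat 0.3 z 159.3
208 7 s 112.6 lat 0.2 z 168.6
210 7 s 114.2 lat 0.1 z 170.1
212 7 s 116.2 lat 0.2 z 170.0
214 7 s 118.3 lat 0.2 z 169.7
216 8 s 120.4 lat 0.7 z 169.3
218 8 s 122.4 lat 0.7 z 169.1
220 8 s 124.3 lat 0.7 z 169.6
222 8 s 126.4 lat 0.7 z 169.3
224 8 s 128.5 lat 0.7 z 168.9
226 7 s 130.2 lat 1.2 z 170.1
228 4 s 132.6 lat 0.7 z 168.8
```

```bash
python3 -m pendant '[{"xyz":[0.006,0.03,0],"roll":0,"jaw":0},{"xyz":[0.018,0.08,0.01],"roll":0,"jaw":0},{"xyz":[0.032,0.135,0.02],"roll":0,"jaw":0},{"xyz":[0.046,0.19,0.03],"roll":0,"jaw":0},{"xyz":[0.06,0.245,0.04],"roll":0,"jaw":0},{"xyz":[0.07,0.295,0.05],"roll":0,"jaw":0},{"xyz":[0.076,0.325,0.05],"roll":0,"jaw":0},{"xyz":[0.076,0.325,0.05],"roll":0,"jaw":0}]'
python3 - <<'E'
from h import *
T=toolT(); p,d=env.grab_frame("wrist"); print(T[:3,3])
W=T@env.camera_params("wrist")["hand_eye"]; np.savez("w2.npz",p=p,d=d,W=W); cv2.imwrite("pics/w2.png",p)
X=cloud("wrist",d,W); x,y,z=np.moveaxis(X,-1,0)
near=(abs(x-477)<90)&(abs(y+250)<90)
top=near&(abs(z-34)<5); slot=near&(z<22)&(z>5)
f=lambda m: cv2.minAreaRect(X[m][:,:2].astype(np.float32))
cl=lambda m: cv2.morphologyEx(m.astype(np.uint8),cv2.MORPH_OPEN,np.ones((3,3)))>0
print("top",top.sum(),np.median(z[top]),f(cl(top))); print("slot",f(cl(slot)) if slot.any() else 0)
E
```

```text
time_s: 3.15
ee_pos: [469.1, -298.2, 279.4]
ee_rot: [180.0, 0.0, -11.0]
force: [0.9, 0.6, 0.4]
gripper_width: 91.3
[ 469.1335 -298.1636  279.4385]
top 3110 33.85215881834242 ((479.0635070800781, -256.6932373046875), (50.1885986328125, 95.16567993164062), 76.71490478515625)
slot ((478.9112548828125, -257.13275146484375), (10.729521751403809, 64.6435317993164), 76.5779037475586)
```

View pics/w2.png

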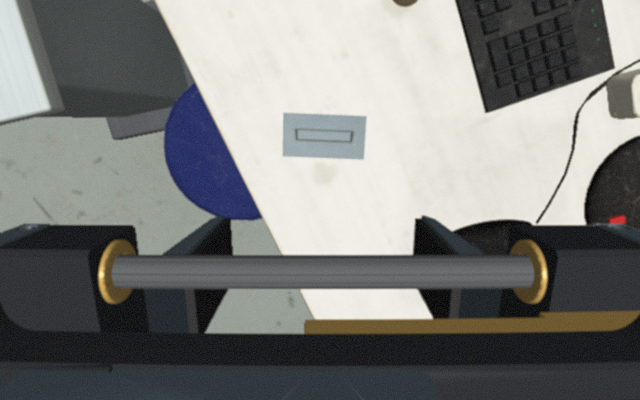

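The block is at (479.0, −256.9), long side at yaw −13.3°, and measures 95 x 50 with its top at z 34, all as specified. The slot is at the same centre. Going back to the grip.

```bash
python3 -m pendant '[{"xyz":[-0.006,-0.03,0],"roll":0,"jaw":0},{"xyz":[-0.016,-0.08,0],"roll":0,"jaw":0},{"xyz":[-0.026,-0.135,0],"roll":0,"jaw":0},{"xyz":[-0.036,-0.19,0],"roll":0,"jaw":0},{"xyz":[-0.046,-0.245,0],"roll":0,"jaw":0},{"xyz":[-0.056,-0.30,0],"roll":0,"jaw":0},{"xyz":[-0.065,-0.35,0],"roll":0,"jaw":0},{"xyz":[-0.069,-0.37,0],"roll":0,"jaw":0}]'; python3 -c "
from h import *
go([471.6,80,192],-10.8)"
```

```text
time_s: 4.2
ee_pos: [470.0, 84.0, 280.4]
ee_rot: [-179.9, -0.0, -10.5]
force: [-0.2, -0.7, 0.0]
gripper_width: 91.2
shift m [0.0023 0.0038 0.0884] roll 0.2990316325966518
```

```bash
python3 -m pendant '[{"xyz":[0.001,0.004,0.01],"roll":0,"jaw":0},{"xyz":[0.002,0.004,0.03],"roll":0,"jaw":0},{"xyz":[0.002,0.004,0.05],"roll":0,"jaw":0},{"xyz":[0.002,0.004,0.07],"roll":0,"jaw":0},{"xyz":[0.002,0.004,0.082],"roll":0,"jaw":0},{"xyz":[0.002,0.004,0.088],"roll":0,"jaw":0},{"xyz":[0.002,0.004,0.088],"roll":0,"jaw":0},{"xyz":[0.002,0.004,0.088],"roll":0,"jaw":0}]'
python3 - <<'E'
from h import *
go([471.6,80,192],-10.8)
T=toolT(); p,d=env.grab_frame("wrist"); W=T@env.camera_params("wrist")["hand_eye"]; np.savez("w3.npz",p=p,d=d,W=W)
X=cloud("wrist",d,W); P=(X-T[:3,3])@T[:3,:3]
for m,s,c in blobs(p,(5,150,100),(18,255,255),60):
    q=P[m&(d>0)]
    if abs(np.median(q,0)).max()<90: print(c,s,"tool-frame min/max",np.percentile(q,2,axis=0),np.percentile(q,98,axis=0))
cv2.imwrite("pics/w3.png",p)
E
```

```text
time_s: 5.2
ee_pos: [473.0, 76.6, 192.6]
ee_rot: [-180.0, -0.1, -10.7]
force: [0.4, -0.4, 0.3]
gripper_width: 91.4
shift m [-0.002  -0.0031  0.0006] roll 0.07053728470600618
[316.9137 241.8258] [ 278  228   77   28 1808] tool-frame min/max [-17.6259  -8.7801 -23.218 ] [13.7337 -5.5033  5.4323]
```

View pics/w3.png

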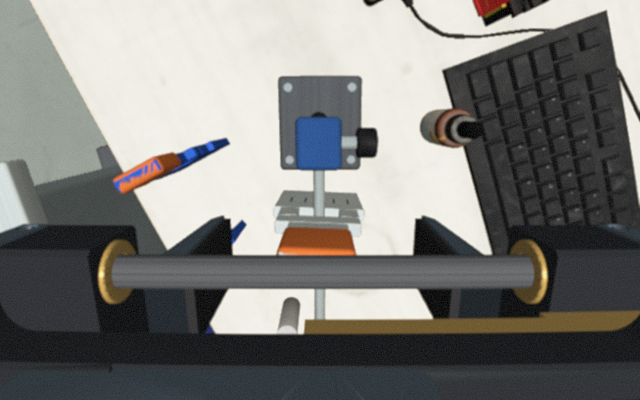

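The grip lies between the open fingers, about 2 mm off in x and y. I correct that and close lightly at 3 N.

```bash
python3 -m pendant '[{"xyz":[-0.001,-0.001,0],"roll":0,"jaw":0.2},{"xyz":[-0.002,-0.0025,0],"roll":0,"jaw":0.4},{"xyz":[-0.002,-0.0025,0],"roll":0,"jaw":0.5},{"xyz":[-0.002,-0.0025,0],"roll":0,"jaw":0.7},{"xyz":[-0.002,-0.0025,0],"roll":0,"jaw":1},{"xyz":[-0.002,-0.0025,0],"roll":0,"jaw":1},{"xyz":[-0.002,-0.0025,0],"roll":0,"jaw":1},{"xyz":[-0.002,-0.0025,0],"roll":0,"jaw":1}]' 3
```

```text
time_s: 6.25
ee_pos: [470.9, 79.4, 191.9]
ee_rot: [180.0, 0.0, -10.7]
force: [-1.1, 0.3, 0.2]
gripper_width: 36.1
```

Gripped at 36.1 mm. I lift until the rod is centred in the window, slide in towards the clamp, then let the clamp's upper edge tilt the gauge in the light grip. The light grip also caps the contact force.

```bash
python3 -m pendant '[{"xyz":[0,0,0],"roll":0,"jaw":1},{"xyz":[0,0,-0.003],"roll":0,"jaw":1},{"xyz":[0,0,-0.0055],"roll":0,"jaw":1},{"xyz":[0,-0.005,-0.006],"roll":0,"jaw":1},{"xyz":[0,-0.012,-0.006],"roll":0,"jaw":1},{"xyz":[0,-0.019,-0.006],"roll":0,"jaw":1},{"xyz":[0,-0.024,-0.006],"roll":0,"jaw":1},{"xyz":[0,-0.025,-0.006],"roll":0,"jaw":1}]' 6
cat >> h.py <<'E'
C0=np.array([480.4,125.7]); A=np.radians(-100.8); U=np.array([np.cos(A),np.sin(A)]); V=np.array([-U[1],U[0]])
def sz(q): q=np.asarray(q); return np.stack([(q[...,:2]-C0)@U,(q[...,:2]-C0)@V,q[...,2]],-1)
def look(tag):
    T=toolT(); print("TCP s,lat,z",sz(T[:3,3]),"grasp z",T[2,3]+18.8)
    p,d=env.grab_frame("scene"); X=sz(cloud("scene",d)); np.savez(tag+".npz",p=p,d=d)
    cv2.imwrite(f"pics/{tag}.png",cv2.resize(p[170:290,240:400],(800,600),interpolation=cv2.INTER_CUBIC))
    hsv=cv2.cvtColor(p,cv2.COLOR_BGR2HSV)
    m=cv2.inRange(hsv,(5,130,90),(18,255,255))>0
    m&=(d>0)&(X[...,2]>150)&(abs(X[...,1])<25)
    q=X[m]; 
    if len(q)>10: print("orange",len(q),"med",np.median(q,0))
    g=(d>0)&(abs(X[...,1])<33)&(abs(X[...,1])>9)&(X[...,0]>10)&(X[...,0]<175)&(X[...,2]>40)&(X[...,2]<175)&(hsv[...,1]<110)
    q=X[g]
    if len(q)>15:
        for lo in range(40,175,15):
            r=q[(q[:,2]>=lo)&(q[:,2]<lo+15)]
            if len(r): print(" z",lo,len(r),"s med %.1f"%np.median(r[:,0]))
        k=np.median(abs(q-np.median(q,0)),0)
        f=np.polyfit(q[:,2],q[:,0],1); res=q[:,0]-np.polyval(f,q[:,2]); o=abs(res)<2*np.median(abs(res))+1; f=np.polyfit(q[o,2],q[o,0],1); print("plate tilt deg (grip to post +)",-np.degrees(np.arctan(f[0])),"s at z150",np.polyval(f,150))
E
python3 -c "
from h import *
look('a1')"
```

```text
time_s: 7.25
ee_pos: [475.7, 104.4, 197.8]
ee_rot: [180.0, 0.0, -10.7]
force: [-0.8, 0.7, -1.9]
gripper_width: 36.3
TCP s,lat,z [ 21.8006  -0.5853 197.8404] grasp z 216.6404360812924
orange 46 med [ 13.9915   6.6933 214.899 ]
 z 85 46 s med 16.1
 z 100 39 s med 16.0
 z 115 43 s med 16.0
 z 130 59 s med 16.6
 z 145 59 s med 17.1
 z 160 79 s med 17.2
plate tilt deg (grip to post +) -0.8113255039540945 s at z150 17.341083888315495
```

```bash
python3 -m pendant '[{"xyz":[0,-0.001,0],"roll":0,"jaw":1},{"xyz":[0,-0.003,0],"roll":0,"jaw":1},{"xyz":[0,-0.006,0.0003],"roll":0,"jaw":1},{"xyz":[0,-0.009,0.0007],"roll":0,"jaw":1},{"xyz":[0,-0.012,0.0012],"roll":0,"jaw":1},{"xyz":[0,-0.015,0.002],"roll":0,"jaw":1},{"xyz":[0,-0.018,0.003],"roll":0,"jaw":1},{"xyz":[0,-0.0205,0.0042],"roll":0,"jaw":1}]' 4; python3 -c "
from h import *
look('a2')"
```

```text
time_s: 8.3
ee_pos: [479.6, 124.3, 193.7]
ee_rot: [180.0, -0.0, -10.7]
force: [0.1, -1.1, -0.6]
gripper_width: 35.9
TCP s,lat,z [  1.5496  -0.5068 193.7444] grasp z 212.54439272812374
 z 85 11 s med 42.0
 z 100 15 s med 39.6
 z 115 24 s med 33.3
 z 130 30 s med 27.2
 z 145 22 s med 20.9
 z 160 39 s med 15.2
plate tilt deg (grip to post +) 20.504509200597287 s at z150 22.503632286216558
```

View pics/a2.png

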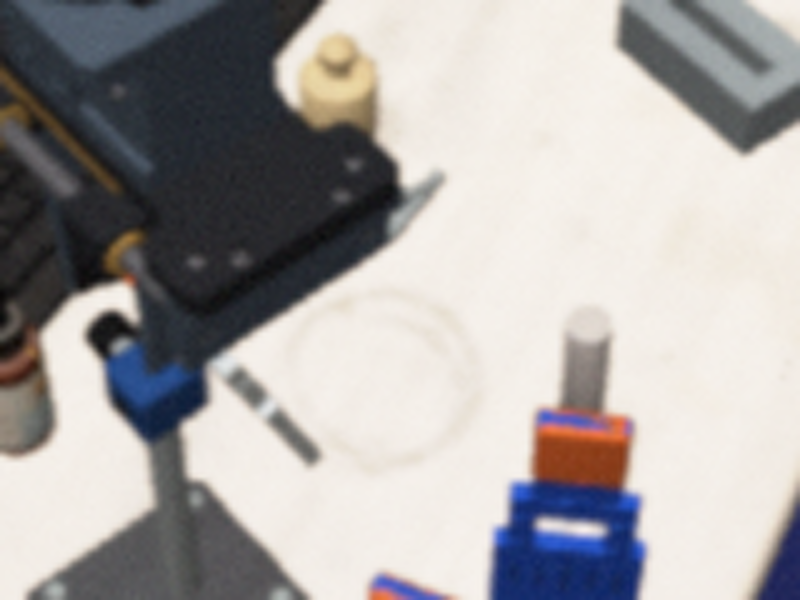

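It works as designed: the tilt is 20.5° and the plate leans on the clamp edge at (215,365). I continue to about 36°, then firm the grip.

```bash
python3 -m pendant '[{"xyz":[0,-0.003,0.0017],"roll":0,"jaw":1},{"xyz":[0,-0.0055,0.0033],"roll":0,"jaw":1},{"xyz":[0,-0.0077,0.005],"roll":0,"jaw":1},{"xyz":[0,-0.0095,0.0067],"roll":0,"jaw":1},{"xyz":[0,-0.0107,0.0081],"roll":0,"jaw":1},{"xyz":[0,-0.0113,0.0088],"roll":0,"jaw":1},{"xyz":[0,-0.0113,0.0088],"roll":0,"jaw":1},{"xyz":[0,-0.0113,0.0088],"roll":0,"jaw":1}]'; python3 -c "
from h import *
look('a3')"
```

```text
time_s: 9.35
ee_pos: [481.7, 135.3, 184.9]
ee_rot: [-180.0, -0.0, -10.7]
force: [0.2, -0.5, 1.4]
gripper_width: 35.9
TCP s,lat,z [ -9.6524  -0.5103 184.9387] grasp z 203.73868911165144
orange 15 med [-40.2419  20.9558 282.139 ]
 z 100 49 s med 65.9
 z 115 43 s med 54.2
 z 130 66 s med 40.8
 z 145 42 s med 28.9
 z 160 23 s med 16.9
plate tilt deg (grip to post +) 39.94195462200571 s at z150 30.967839501778684
```

```bash
python3 -m pendant '[{"xyz":[0,0,0],"roll":0,"jaw":1},{"xyz":[0,0.003,0],"roll":0,"jaw":1},{"xyz":[0,0.011,0],"roll":0,"jaw":1},{"xyz":[0,0.02,0],"roll":0,"jaw":1},{"xyz":[0,0.03,0],"roll":0,"jaw":1},{"xyz":[0,0.039,0],"roll":0,"jaw":1},{"xyz":[0,0.045,0],"roll":0,"jaw":1},{"xyz":[0,0.046,0],"roll":0,"jaw":1}]' 8
python3 - <<'E'
from h import *
look('a4')
z=np.load('a4.npz'); X=sz(cloud("scene",z["d"])); T=toolT(); P=sz(T[:3,3])+[0,0,18.8]
# gauge pixels: s range around, far from rod
g=(z["d"]>0)&(abs(X[...,1])<36)&(X[...,0]>P[0]+15)&(X[...,0]<P[0]+110)&(X[...,2]>60)&(X[...,2]<170)
q=X[g]; a=np.array([-np.sin(np.radians(37)),np.cos(np.radians(37))]); al=(q[:,[0,2]]-P[[0,2]])@a
print(P,"along-axis extent",np.percentile(al,[1,3,10]))
for l in (-130,-120,-110,-100,-90):
    r=q[(al>=l)&(al<l+10)]
    if len(r): print(l,len(r),np.median(r,0),"lat",np.percentile(r[:,1],[5,95]),"n off",np.percentile((r[:,[0,2]]-P[[0,2]])@[a[1],-a[0]],[5,50,95]))
p,d=env.grab_frame("wrist"); W=T@env.camera_params("wrist")["hand_eye"]; Y=cloud("wrist",d,W)
np.savez("w4.npz",p=p,d=d,W=W)
m=(cv2.inRange(cv2.cvtColor(p,cv2.COLOR_BGR2HSV),(5,130,90),(18,255,255))>0)&(d>0)&(Y[...,2]>190)
q=sz(Y[m]); c=q.mean(0); n=np.linalg.svd(q-c)[2]; print(len(q),c,n)
p=p.copy(); cv2.imwrite("pics/w4.png",p)
E
```

```text
time_s: 10.4
ee_pos: [473.0, 89.6, 185.0]
ee_rot: [-180.0, -0.0, -10.8]
force: [0.1, -1.2, -1.7]
gripper_width: 35.7
TCP s,lat,z [ 36.8535  -0.5009 184.9799] grasp z 203.77985128637485
orange 17 med [ 11.0684  21.0326 283.3069]
 z 100 36 s med 110.8
 z 115 38 s med 98.6
 z 130 52 s med 85.7
 z 145 40 s med 73.5
 z 160 25 s med 62.1
plate tilt deg (grip to post +) 39.68823944749257 s at z150 76.06966441189932
[ 36.6872  -0.4461 203.7974] along-axis extent [-129.1153 -127.4716 -121.6558]
-130 25 [114.2578 -12.4491 105.3124] lat [-28.7278  15.6079] n off [-2.631   3.0517  3.6106]
-120 30 [107.7852 -16.0176 112.0498] lat [-29.1583   8.8193] n off [-2.0197  2.8366  3.3672]
-110 27 [101.9027 -22.6681 120.8446] lat [-29.3155   4.7255] n off [-3.4613  2.7688  3.3046]
-100 28 [ 95.0739 -22.5845 128.1076] lat [-28.8185  -2.5167] n off [-3.7136  2.5683  2.8295]
-90 27 [ 88.2777 -25.3183 135.9153] lat [-29.193   -4.9388] n off [-4.4791  2.2095  2.5043]
711 [ 24.6922   2.5651 228.2965] [[ 0.2263 -0.0463 -0.973 ]
 [ 0.0498  0.9981 -0.0359]
 [ 0.9728 -0.0403  0.2282]]
```

View pics/a4.png

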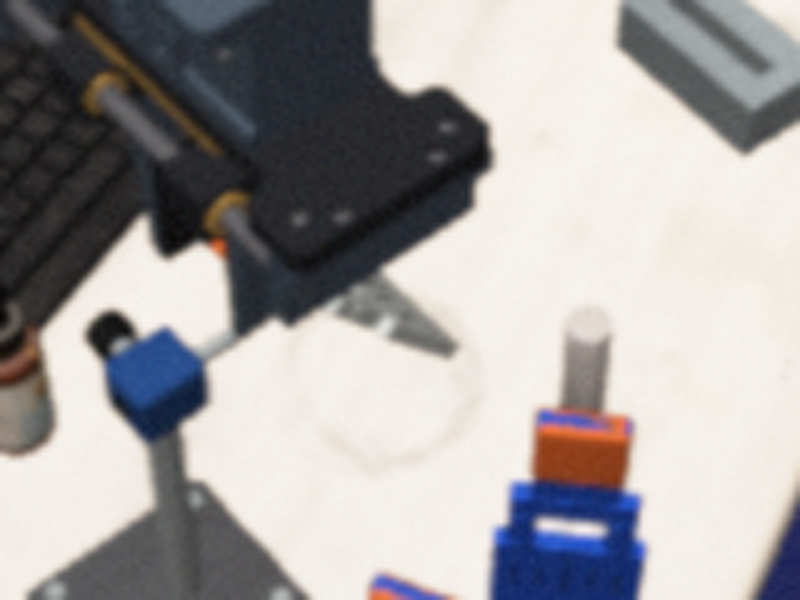

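Tilt is about 37–38° and the eye is at roughly s 75.5, z 150. It's free of contact, since the force shows only the weight. Next I go to the bend and start the climb slowly.

```bash
python3 -m pendant '[{"xyz":[0,0.005,0],"roll":0,"jaw":1},{"xyz":[0,0.012,0],"roll":0,"jaw":1},{"xyz":[0,0.018,0],"roll":0,"jaw":1},{"xyz":[0,0.023,-0.0002],"roll":0,"jaw":1},{"xyz":[0,0.027,-0.0008],"roll":0,"jaw":1},{"xyz":[0,0.030,-0.0018],"roll":0,"jaw":1},{"xyz":[0,0.0315,-0.004],"roll":0,"jaw":1},{"xyz":[0,0.0325,-0.006],"roll":0,"jaw":1}]' 7; python3 -c "
from h import *
look('a5')"
```

```text
time_s: 11.5
ee_pos: [467.1, 58.1, 191.1]
ee_rot: [-180.0, -0.0, -10.7]
force: [0.4, -0.2, -1.7]
gripper_width: 36.1
TCP s,lat,z [ 68.9314  -0.412  191.1498] grasp z 209.94983398213515
orange 54 med [ 44.1767   9.0651 286.2964]
 z 100 18 s med 141.2
 z 115 33 s med 131.2
 z 130 31 s med 120.1
 z 145 42 s med 109.6
 z 160 36 s med 95.4
plate tilt deg (grip to post +) 37.74273829557909 s at z150 110.33080551026318
```

```bash
python3 -m pendant '[{"xyz":[0,0.0016,-0.0011],"roll":0,"jaw":1},{"xyz":[0,0.0033,-0.0023],"roll":0,"jaw":1},{"xyz":[0,0.0049,-0.0034],"roll":0,"jaw":1},{"xyz":[0,0.0057,-0.004],"roll":0,"jaw":1},{"xyz":[0,0.0066,-0.0046],"roll":0,"jaw":1},{"xyz":[0,0.0074,-0.0052],"roll":0,"jaw":1},{"xyz":[0,0.0082,-0.0057],"roll":0,"jaw":1},{"xyz":[0,0.0082,-0.0057],"roll":0,"jaw":1}]'
```

```text
time_s: 12.55
ee_pos: [465.5, 50.0, 196.6]
ee_rot: [180.0, -0.0, -10.7]
force: [0.3, 0.1, -3.2]
gripper_width: 35.9
```

Run:
```python
from h import *
F=[]
for i in range(4): env.grab_frame("top"); F.append(env.state()["force"])
print(np.array(F)); look('a6')
```

```text
[[ 0.1471  0.357  -1.3229]
 [-0.4559  0.3141 -2.4109]
 [-0.2711 -0.6169 -1.4838]
 [-0.9056  0.6349 -2.1503]]
TCP s,lat,z [ 77.0974  -0.4702 196.5894] grasp z 215.38942388777025
orange 67 med [ 58.4908   8.0813 243.6771]
 z 100 13 s med 151.9
 z 115 29 s med 144.2
 z 130 29 s med 132.4
 z 145 41 s med 120.3
 z 160 31 s med 108.1
plate tilt deg (grip to post +) 37.48407188585014 s at z150 122.53232944063076
```

View pics/a6.png

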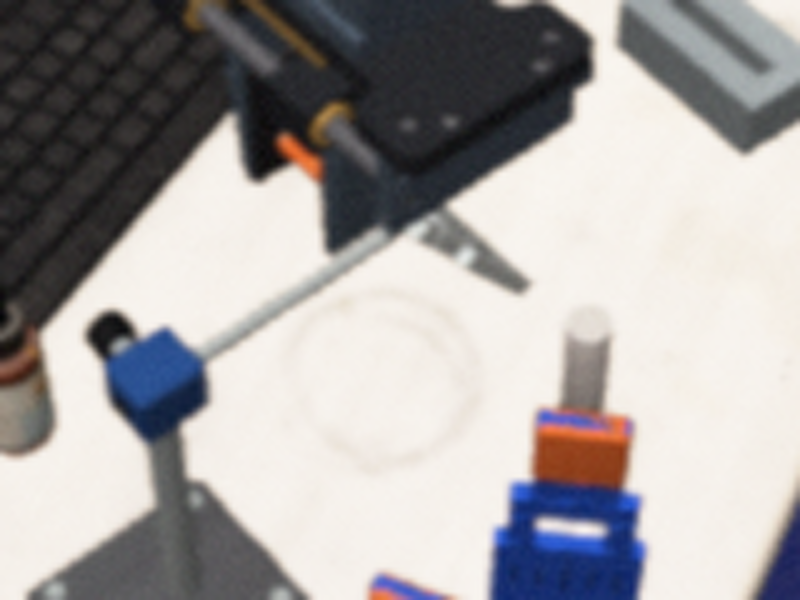

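No contact so far: the average force is just the weight and the tilt is steady. I keep along the climb.

```bash
python3 -m pendant '[{"xyz":[0,0.0012,-0.0009],"roll":0,"jaw":1},{"xyz":[0,0.0025,-0.0017],"roll":0,"jaw":1},{"xyz":[0,0.0037,-0.0026],"roll":0,"jaw":1},{"xyz":[0,0.0049,-0.0034],"roll":0,"jaw":1},{"xyz":[0,0.0061,-0.0043],"roll":0,"jaw":1},{"xyz":[0,0.0074,-0.0052],"roll":0,"jaw":1},{"xyz":[0,0.0082,-0.0057],"roll":0,"jaw":1},{"xyz":[0,0.0082,-0.0057],"roll":0,"jaw":1}]'
python3 - <<'E'
from h import *
F=[]
for i in range(3): env.grab_frame("top"); F.append(env.state()["force"])
print(np.mean(F,0)); look('a7')
E
```

```text
time_s: 13.8
ee_pos: [464.0, 41.9, 202.4]
ee_rot: [180.0, -0.0, -10.7]
force: [0.1, 0.4, -1.3]
gripper_width: 36.2
[ 0.3578 -0.0829 -2.2686]
TCP s,lat,z [ 85.302   -0.4785 202.2935] grasp z 221.0934696637751
orange 81 med [ 67.6457   7.3666 249.3933]
 z 100 1 s med 157.4
 z 115 28 s med 153.6
 z 130 30 s med 144.2
 z 145 41 s med 131.3
 z 160 31 s med 121.2
plate tilt deg (grip to post +) 37.082984733093646 s at z150 135.002057835113
```

```bash
python3 -m pendant '[{"xyz":[0,0.0016,-0.0011],"roll":0,"jaw":1},{"xyz":[0,0.0037,-0.0026],"roll":0,"jaw":1},{"xyz":[0,0.0061,-0.0043],"roll":0,"jaw":1},{"xyz":[0,0.009,-0.0063],"roll":0,"jaw":1},{"xyz":[0,0.0123,-0.0086],"roll":0,"jaw":1},{"xyz":[0,0.0164,-0.0115],"roll":0,"jaw":1},{"xyz":[0,0.0205,-0.0144],"roll":0,"jaw":1},{"xyz":[0,0.0246,-0.0172],"roll":0,"jaw":1}]'
python3 - <<'E'
from h import *
F=[]
for i in range(3): env.grab_frame("top"); F.append(env.state()["force"])
print(np.mean(F,0)); look('a8')
E
```

```text
time_s: 15.0
ee_pos: [459.3, 17.5, 219.8]
ee_rot: [180.0, -0.0, -10.7]
force: [0.1, 0.3, -1.6]
gripper_width: 36.0
[-0.0917 -0.0109 -1.5331]
TCP s,lat,z [110.0861  -0.3178 219.7334] grasp z 238.53336904203047
orange 54 med [ 84.835    9.039  327.1949]
 z 130 5 s med 170.6
 z 145 24 s med 167.0
 z 160 32 s med 157.4
plate tilt deg (grip to post +) 33.94632210773713 s at z150 170.34472231079403
```

View pics/a8.png

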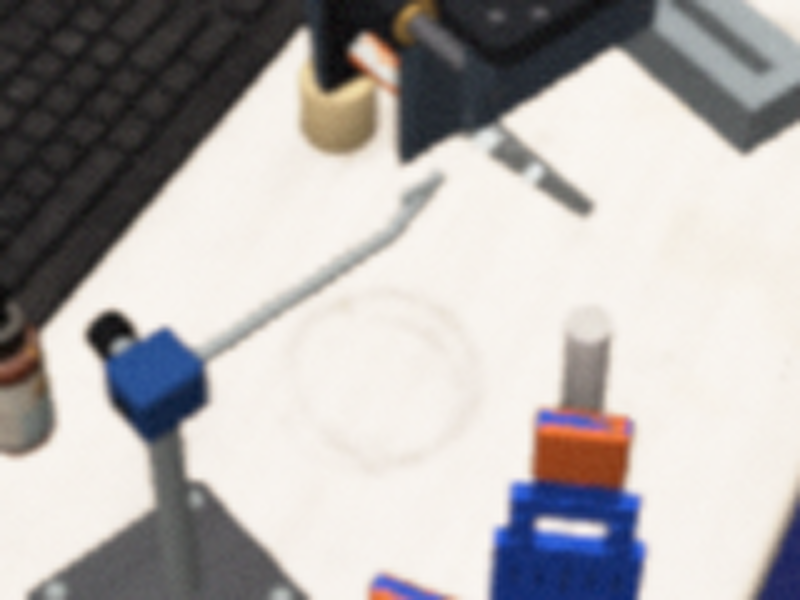

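The gauge is off the hook: the bare barbed tip shows at (430,185) and the plate is clear beyond it. I firm the grip and carry it to the near side of the block, where pressing the foot lightly against the block's side will straighten it.

```bash
python3 -m pendant '[{"xyz":[0.003,0.006,0],"roll":0,"jaw":1},{"xyz":[0.012,0.024,0],"roll":0,"jaw":1},{"xyz":[0.025,0.05,0.01],"roll":0.5,"jaw":1},{"xyz":[0.04,0.077,0.025],"roll":1,"jaw":1},{"xyz":[0.054,0.104,0.045],"roll":1.5,"jaw":1},{"xyz":[0.066,0.127,0.062],"roll":2,"jaw":1},{"xyz":[0.074,0.142,0.075],"roll":2.5,"jaw":1},{"xyz":[0.0757,0.146,0.08],"roll":2.6,"jaw":1}]' 20
cat >> h.py <<'E'
R0=np.array([479.0,-256.9]); RX=np.array([.9732,-.2300]); RV=np.array([-.2300,-.9732])
def rk(q): q=np.asarray(q); return np.stack([(q[...,:2]-R0)@RV,(q[...,:2]-R0)@RX,q[...,2]],-1)
def look2(tag,cam="scene",box=(260,110,200,150)):
    T=toolT(); P=rk(T[:3,3])+[0,0,18.8]; print("P (D,lat,z)",P)
    p,d=env.grab_frame(cam); X=rk(cloud(cam,d)); np.savez(tag+".npz",p=p,d=d)
    x,y,w,h=box; cv2.imwrite(f"pics/{tag}.png",cv2.resize(p[y:y+h,x:x+w],(800,600),interpolation=cv2.INTER_CUBIC))
    hsv=cv2.cvtColor(p,cv2.COLOR_BGR2HSV)
    g=(d>0)&(abs(X[...,1])<36)&(X[...,0]>P[0]-40)&(X[...,0]<P[0]+110)&(X[...,2]>max(12,P[2]-130))&(X[...,2]<P[2]-30)&(hsv[...,1]<110)
    g&=~((abs(X[...,0])<30)&(X[...,2]<40))
    q=X[g]
    f=np.polyfit(q[:,2],q[:,0],1)
    for k in range(3):
        res=q[:,0]-np.polyval(f,q[:,2]); o=abs(res)<2*np.median(abs(res))+.5; f=np.polyfit(q[o,2],q[o,0],1)
    print("n",len(q),"zmin",np.percentile(q[:,2],2),"lat",np.percentile(q[:,1],[3,97]),"tilt",-np.degrees(np.arctan(f[0])),"D at z 40",np.polyval(f,40))
E
python3 -c "
from h import *
look2('b1')"
```

```text
time_s: 16.2
ee_pos: [506.5, -140.4, 138.7]
ee_rot: [-180.0, 0.1, -13.4]
force: [-0.2, 0.2, -0.9]
gripper_width: 35.9
P (D,lat,z) [-119.7312   -0.0798  157.4505]
n 97 zmin 52.20420705051454 lat [-29.3402 -12.1884] tilt 35.58750526506703 D at z 40 -39.547405252464884
```

View pics/b1.png

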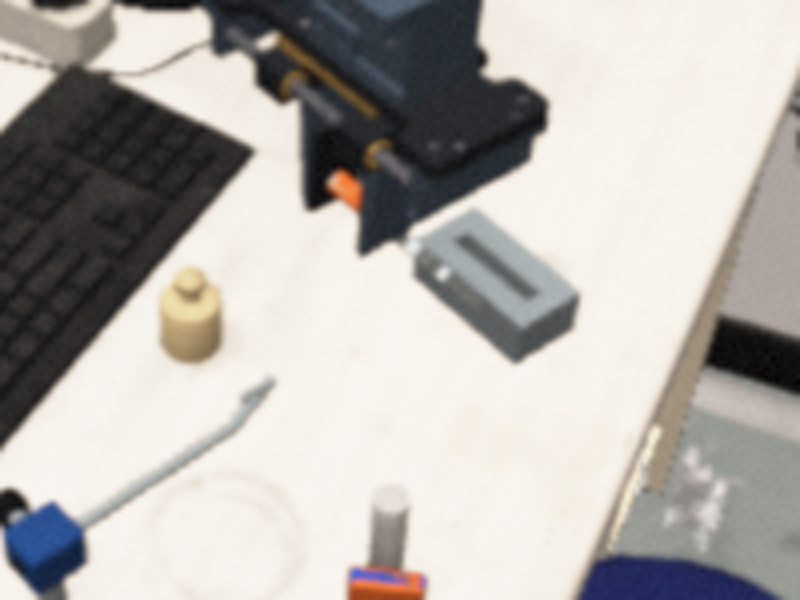

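```bash
python3 -m pendant '[{"xyz":[0,0,0.004],"roll":0,"jaw":1},{"xyz":[0,0,0.012],"roll":0,"jaw":1},{"xyz":[0,0,0.021],"roll":0,"jaw":1},{"xyz":[0,0,0.029],"roll":0,"jaw":1},{"xyz":[0,0,0.034],"roll":0,"jaw":1},{"xyz":[0,0.002,0.035],"roll":0,"jaw":1},{"xyz":[0,0.006,0.035],"roll":0,"jaw":1},{"xyz":[0,0.01,0.035],"roll":0,"jaw":1}]' 10; python3 -c "
from h import *
T=toolT(); print(rk(T[:3,3])+[0,0,18.8],env.state()['force'])"
```

```text
time_s: 17.25
ee_pos: [504.4, -149.9, 104.8]
ee_rot: [180.0, -0.0, -13.3]
force: [0.5, 0.4, -1.4]
gripper_width: 36.0
[-109.9892    0.1416  123.6276] [ 0.5498  0.4375 -1.3721]
```

```bash
python3 -m pendant '[{"xyz":[0,0.003,0],"roll":0,"jaw":1},{"xyz":[0,0.009,-0.0035],"roll":0,"jaw":1},{"xyz":[0,0.016,-0.008],"roll":0,"jaw":1},{"xyz":[0,0.021,-0.011],"roll":0,"jaw":1},{"xyz":[0,0.026,-0.0135],"roll":0,"jaw":1},{"xyz":[0,0.031,-0.0157],"roll":0,"jaw":1},{"xyz":[0,0.0365,-0.0175],"roll":0,"jaw":1},{"xyz":[0,0.0365,-0.0175],"roll":0,"jaw":1}]' 4; python3 -c "
from h import *
print(env.state()['force']);look2('b2')"
```

```text
time_s: 18.25
ee_pos: [495.9, -185.4, 122.2]
ee_rot: [180.0, -0.0, -13.4]
force: [1.3, -0.3, -2.2]
gripper_width: 35.3
[ 1.2941 -0.2972 -2.1773]
P (D,lat,z) [-73.4454  -0.0271 140.9755]
n 392 zmin 14.664261008871156 lat [-28.3551  27.9724] tilt 13.297417837207744 D at z 40 -54.34075279085636
```

```bash
python3 -m pendant '[{"xyz":[0,0.004,-0.0015],"roll":0,"jaw":1},{"xyz":[0,0.011,-0.0033],"roll":0,"jaw":1},{"xyz":[0,0.018,-0.005],"roll":0,"jaw":1},{"xyz":[0,0.025,-0.0062],"roll":0,"jaw":1},{"xyz":[0,0.032,-0.0072],"roll":0,"jaw":1},{"xyz":[0,0.038,-0.0077],"roll":0,"jaw":1},{"xyz":[0,0.043,-0.0077],"roll":0,"jaw":1},{"xyz":[0,0.0445,-0.0077],"roll":0,"jaw":1}]'; python3 -c "
from h import *
print(env.state()['force']);look2('b3',box=(290,110,160,120))"
```

```text
time_s: 19.3
ee_pos: [485.5, -228.5, 129.7]
ee_rot: [-180.0, 0.0, -13.3]
force: [-0.1, -0.3, -1.3]
gripper_width: 36.0
[-0.0571 -0.281  -1.272 ]
P (D,lat,z) [-29.0914  -0.1761 148.4985]
n 575 zmin 20.28379048563186 lat [-27.3891  28.1543] tilt -1.4900365991561233 D at z 40 -34.531445197285606
```

View pics/b3.png

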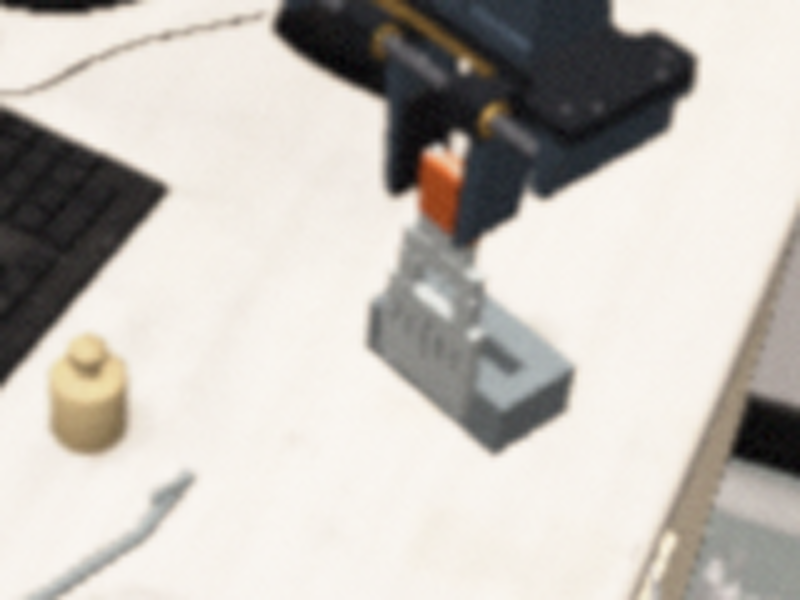

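The gauge now stands upright and flush against the block's side (plate at (430,350), grip at (440,190)). I raise it and move over the slot.

```bash
python3 -m pendant '[{"xyz":[0,-0.001,0],"roll":0,"jaw":1},{"xyz":[0,-0.002,-0.006],"roll":0,"jaw":1},{"xyz":[0,-0.002,-0.016],"roll":0,"jaw":1},{"xyz":[0,-0.001,-0.026],"roll":0,"jaw":1},{"xyz":[0,0.006,-0.029],"roll":0,"jaw":1},{"xyz":[0,0.017,-0.029],"roll":0,"jaw":1},{"xyz":[0,0.026,-0.029],"roll":0,"jaw":1},{"xyz":[0,0.029,-0.029],"roll":0,"jaw":1}]' 15
python3 - <<'E'
from h import *
look2('c1')
z=np.load('c1.npz'); X=rk(cloud("scene",z["d"])); 
g=(z["d"]>0)&(abs(X[...,1])<34)&(abs(X[...,0])<22)&(X[...,2]>38)&(X[...,2]<140)
q=X[g]
for lo in range(40,140,10):
    r=q[(q[:,2]>=lo)&(q[:,2]<lo+10)]
    if len(r)>5: print(lo,len(r),"D",np.percentile(r[:,0],[10,50,90]),"lat",np.percentile(r[:,1],[2,98]))
print(toolT()[:3,3],env.state()["force"])
E
```

```text
time_s: 20.35
ee_pos: [478.5, -257.3, 158.4]
ee_rot: [-180.0, 0.0, -13.4]
force: [0.2, -0.6, -0.5]
gripper_width: 35.7
P (D,lat,z) [  0.5332  -0.4094 177.15  ]
n 624 zmin 48.55684049956913 lat [-28.1325  28.269 ] tilt -1.3702107180956866 D at z 40 -5.159729470746351
40 33 D [-5.7846 -4.7287 -3.463 ] lat [-28.3696  31.8243]
50 68 D [-6.4012 -4.7015 -2.5135] lat [-28.7503  28.7163]
60 65 D [-5.7567 -4.7383 -2.5259] lat [-28.932   30.8708]
70 65 D [-5.5881 -4.1242 -2.8057] lat [-28.0028  28.3776]
80 73 D [-5.6904 -4.2539 -2.695 ] lat [-28.5887  29.2595]
90 83 D [-4.7339 -3.2234  1.4003] lat [-28.4689  29.1761]
100 53 D [-4.319  -2.8011  1.5953] lat [-28.3564  28.1921]
110 40 D [-4.3989 -2.9511  1.8619] lat [-24.2246  25.1608]
120 66 D [-4.6916 -3.3163 -1.5488] lat [-23.2756  24.5972]
130 63 D [-3.9114 -2.4993  1.7802] lat [-23.0208  25.7017]
[ 478.5095 -257.3317  158.3797] [-0.2865 -0.161  -2.8501]
```

Foot is centred within about 1 mm and the tilt is about 1°. Lowering into the slot.

```bash
python3 -m pendant '[{"xyz":[0,0,0.004],"roll":0,"jaw":1},{"xyz":[0,0,0.009],"roll":0,"jaw":1},{"xyz":[0,0,0.013],"roll":0,"jaw":1},{"xyz":[0,0,0.016],"roll":0,"jaw":1},{"xyz":[0,0,0.019],"roll":0,"jaw":1},{"xyz":[0,0,0.022],"roll":0,"jaw":1},{"xyz":[0,0,0.025],"roll":0,"jaw":1},{"xyz":[0,0,0.028],"roll":0,"jaw":1}]' 7
python3 - <<'E'
from h import *
F=[]
for i in range(3): env.grab_frame("top"); F.append(env.state()["force"])
print(np.mean(F,0)); look2('c2')
E
```

```text
time_s: 21.4
ee_pos: [479.0, -256.6, 130.6]
ee_rot: [180.0, -0.0, -13.3]
force: [0.1, 0.0, -1.3]
gripper_width: 35.7
[ 0.1666 -0.159  -2.1739]
P (D,lat,z) [ -0.3913  -0.2899 149.3481]
n 463 zmin 41.10503989994898 lat [-27.5018  27.0196] tilt -1.4235355623060668 D at z 40 -5.755579230446002
```

The foot is inside the slot with no contact. Down the remaining 9 mm.

```bash
python3 -m pendant '[{"xyz":[0,0,0.002],"roll":0,"jaw":1},{"xyz":[0,0,0.004],"roll":0,"jaw":1},{"xyz":[0,0,0.006],"roll":0,"jaw":1},{"xyz":[0,0,0.0075],"roll":0,"jaw":1},{"xyz":[0,0,0.009],"roll":0,"jaw":1},{"xyz":[0,0,0.010],"roll":0,"jaw":1},{"xyz":[0,0,0.010],"roll":0,"jaw":1},{"xyz":[0,0,0.010],"roll":0,"jaw":1}]' 4
python3 - <<'E'
from h import *
F=[]
for i in range(3): env.grab_frame("top"); F.append(env.state()["force"])
print(np.mean(F,0)); look2('c3')
E
```

```text
time_s: 22.6
ee_pos: [479.1, -256.8, 121.8]
ee_rot: [180.0, -0.1, -13.3]
force: [-1.7, 0.4, 4.7]
gripper_width: 36.0
[-1.5319  0.2153  5.4667]
P (D,lat,z) [ -0.1266   0.0615 140.6441]
n 403 zmin 41.437650975222994 lat [-27.0303  27.1748] tilt -1.4697111069255775 D at z 40 -5.400657272863862
```

The contact force of 5.5 N up at P z 140.6 agrees with the slot floor (expected 140.7). I release and retreat straight up.

```bash
python3 -m pendant '[{"xyz":[0,0,0],"roll":0,"jaw":0.5},{"xyz":[0,0,0],"roll":0,"jaw":0.4},{"xyz":[0,0,0],"roll":0,"jaw":0.3},{"xyz":[0,0,0],"roll":0,"jaw":0.2},{"xyz":[0,0,0],"roll":0,"jaw":0.1},{"xyz":[0,0,0],"roll":0,"jaw":0},{"xyz":[0,0,0],"roll":0,"jaw":0},{"xyz":[0,0,0],"roll":0,"jaw":0}]'; python3 -m pendant '[{"xyz":[0,0,-0.005],"roll":0,"jaw":0},{"xyz":[0,0,-0.015],"roll":0,"jaw":0},{"xyz":[0,0,-0.03],"roll":0,"jaw":0},{"xyz":[0,0,-0.05],"roll":0,"jaw":0},{"xyz":[0,0,-0.07],"roll":0,"jaw":0},{"xyz":[0,0,-0.09],"roll":0,"jaw":0},{"xyz":[0,0,-0.105],"roll":0,"jaw":0},{"xyz":[0,0,-0.11],"roll":0,"jaw":0}]'
python3 - <<'E'
from h import *
p,d=env.grab_frame("scene"); X=rk(cloud("scene",d))
o=(cv2.inRange(cv2.cvtColor(p,cv2.COLOR_BGR2HSV),(5,130,90),(18,255,255))>0)&(d>0)&(abs(X[...,0])<40)&(abs(X[...,1])<40)&(X[...,2]<170)
q=X[o]; print("orange",len(q),np.median(q,0),"z range",np.percentile(q[:,2],[2,98]),"lat",np.percentile(q[:,1],[2,98]))
g=(d>0)&(abs(X[...,1])<34)&(abs(X[...,0])<22)&(X[...,2]>38)&(X[...,2]<108); q=X[g]
print("tilt",-np.degrees(np.arctan(np.polyfit(q[:,2],q[:,0],1)[0])),"D",np.percentile(q[:,0],[10,50,90]),"lat",np.percentile(q[:,1],[3,97]))
W=cloud("scene",d)
for l,uv in (("weight",(307,183)),("roller",(357,236)),("bottle",(239,230))): print(l,W[uv[1],uv[0]])
s=env.state(); print(s["time_s"],s["force"],s["gripper_width"],s["ee_pos"])
E
```

```text
time_s: 23.8
ee_pos: [478.9, -256.5, 120.7]
ee_rot: [180.0, -0.0, -13.3]
force: [0.2, -0.6, -0.4]
gripper_width: 91.4
time_s: 24.8
ee_pos: [479.3, -256.7, 232.2]
ee_rot: [180.0, -0.1, -13.3]
force: [0.3, -0.1, -0.7]
gripper_width: 91.3
orange 149 [ -5.4385  -1.7443 133.1306] z range [115.9289 146.7928] lat [-16.2036  14.1071]
tilt -1.4540666473025612 D [-6.4144 -4.7896 -0.9293] lat [-27.782   27.3583]
weight [ 596.0752 -103.3894   53.2112]
roller [413.1714 -48.952   59.3014]
bottle [589.464  111.7776  94.153 ]
24.85 [ 0.0687 -0.4341  1.1151] 91.18539581897679 [ 479.2806 -256.6983  232.1008]
```

```bash
python3 -c "
from workcell import env
print(env.job_done(), env.state()['time_s'])"
```

```text
the job is handed in; nothing more can be done
the job is handed in; nothing more can be done
```

The gauge is off the hook and standing in the slot of the grey block, released. I handed the job in at about 25 s of the 69 s; it reports no verdict.

**What I did:**
- The tool can only roll about the vertical, so I held the orange grip across its width at 3–8 N and let the gauge pivot in the fingers.
- I lifted it, tilted it to about 37° against the top edge of the clamp, and eased it over the barb along the climbing rod.
- I straightened it against the side of the block with a light grip, then lowered it into the slot until it touched the floor.

**Last checks:**
- **Seating:** the wrist felt 5.5 N upward at the height expected for the slot floor, within 0.1 mm. The grip top then read z ≈ 146.8 mm against 145.5 mm nominal, which puts the lower edge about 1 mm above the floor; that is camera error at most.
- **Position and tilt:** centred to about 1 mm, tilt about 1.5° (limit 0.2 rad, about 11°).
- **Force on the stand:** not read directly. The sampled wrist force rose at most about 3 N from the hanging load while I tilted it on the clamp, and while it passed the barb it showed only the gauge's weight.
- **Other parts:** the weight, roller and bottle read within 2–4 mm of where they started, about the camera's noise. The gripper was open and about 110 mm above its release height.

**Disagreements:** the scene camera read tilts of 40° and 13° where geometry gave 36° and 20°. I put the first down to its mixed view of the plate's faces; the second I left unresolved, and the next look showed the gauge upright.

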